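# Close the dehumidifier's shutter and lift out its drying cassette by the side catches

## Robot

A 6-joint arm with a two-finger parallel gripper is mounted at the origin on the work surface. World frame = base frame: x ahead of the robot, y to its left, z up, the work surface at z = 0. Lengths are in m, angles in rad, forces in N, time in s.
With the tool pointing down it reaches from about 0.275 to 0.75 m from the base axis. Payload 10.2 kg.
Tool frame: the origin (TCP) lies midway between the tips of the shut fingers; the grasp point (between the pads) lies 19 mm behind it (env.hold_point_z is the distance from the TCP to the grasp point, in m); x points along the fingers, z is the direction in which the jaws open and shut, and the axes are right-handed (so a half turn about x gives the same grasp; the last joint's range is limited). The gripper opens to 85 mm and grips with 20 to 120 N. Pads are 22 mm wide; open, the fingers measure 114 mm over their backs; the gripper's body (76 mm by 85 mm) begins 54 mm behind the grasp point. The pads swing forward as they close: fully open they stand 13 mm farther back than shut.
Start: joints at [-1.552, 0.313, 1.498, -0, 1.331, -0.223], TCP at [0.126, -0.51, 0.231] pointing down, gripper open.
Joint ranges: [-2.94, 2.94], [-0.97, 2.17], [0.19, 2.56], [-1.23, 4.37], [0.02, 3.11], [-2.88, 2.88]. Speed limits (rad/s): [2.39, 2.39, 3.01, 3.14, 3.14, 3.14].

## Interface

Orientations are given as a unit quaternion [x, y, z, w].
In Python, from bench import env, kinematics, monitor, eyes, job gives the robot as it stands. The module is installed in compiled form; this text tells all that it offers. Calls block until the motion is done:
- env.reach(position, orientation): joint-space move of the TCP to a pose.
- env.movel(position, velocity=0.15, frame=None, guard=None): straight line of the TCP; frame=None keeps the orientation; velocity is the mean speed in m/s. With guard (N) it stops when the force on the tool has changed by that much, and returns True; else False.
- env.set_joints(angles): joint-space move.
- env.release() and env.close_gripper(effort=None): open the fingers fully, or close them until they stop; effort is the grip in N (None keeps the last).
- env.hold(seconds).
- kinematics.ik(position, orientation): joint angles nearest the present ones, or None.
- monitor.sense(): the state.
- eyes.grab_frame(name): name is "scene" or "top" or "wrist"; returns a dict with "frame" (400x640x3 uint8, red, green, blue), "mtx" (3x3 intrinsics, pixels), "view" (4x4, takes a point from world to camera coordinates). Camera axes: x right, y down, z forward; pixel columns grow to the right and rows downward; lengths in m; the calibration is good to about 2 mm. The wrist camera is an equidistant fisheye: a pixel r from the principal point sees the ray r / f radians off the axis. A picture is of the moment at which its call begins. There is no depth.
A pose or a line that the arm cannot do raises env.MotionError and nothing moves.
- job.hand_in(): hands the job in, once; it reports no verdict.
The state is a dict: "clock": time; "joints": joint angles; "qvel": joint speeds; "joint_efforts": joint torques, N m; "position": TCP position; "ee_rot": TCP orientation; "contact_force": force on the tool from outside, world axes, zero at the start; "ft_torque": the same for the moment, N m; "finger_gap": opening from 0.0 (shut) to 1.0 (fully open).
Only numpy, scipy, OpenCV 4.12 (cv2) and the standard library are available. Lean on these libraries where they do the work, as an engineer would, in place of code of your own. Each camera call takes 0.05 s, during which the arm holds its last target. There are 200 camera calls.

## Task

On the pantry dehumidifier, first turn the black knob until the red pointer stands on the green mark, which closes the air shutter. Then squeeze the blue cassette's two orange side catches fully in between the fingers, lift the cassette straight up out of its well without letting the catches go, and finish while still holding it squeezed, upright and still, at least 3 cm clear above the unit. Leave the pointer on the mark, and leave the spare cassette and the groceries on the counter where they stand.

Things in the scene. Friction and masses are not known exactly. Their poses are not given: they have to be found in the camera images.
- unit: Pantry dehumidifier, off-white box 170 (x) x 300 (y) x 100 mm high, fixed; origin under its centre on the counter, z up. Knob on the +y half of the flat top, cassette well in the -y half, 140 mm apart. The well's opening is 64 (x) x 52 (y) mm, centred at x 0, y -65, floor at z 35; 6 mm lips on its +y and -y edges hold the cassette's catches down
- shutter_knob_grip (a point): grip point of the black knob: on its vertical axis, 37 mm above the unit's top (unit frame x -20, y 75). Knob: disc of 44 mm diameter carrying an upright bar 42 long, 14 thick, 32 mm high; the bar's top is 7 mm above this point, the disc's face 23 mm below; grip across the 14 mm. The point's x axis lies along the bar and turns with it; at joint value 0 it is the unit's x axis
- shutter_knob (a joint): angle of the knob, rad, 0 to 4.4, growing clockwise seen from above (a turn of -angle about +z); it stays where it is left (friction about 0.04 N m). It drives the pointer 12 mm per rad. Starts between 0.2 and 1.0; the pointer is on the green mark at 2.2
- pointer (a joint): travel of the red pointer along the unit's +y, m, 0 to 0.0528, always 0.012 times the knob's angle; exactly on the green mark at 0.0264
- pointer_tip (a point): a point on the red pointer, on the line along which it slides; the pointer is a low bar (3 mm wide, 26 mm long along the unit's x) that slides over a black scale on the unit's top, on the +x side of the knob
- closed_mark (a point): the green mark, 4 mm wide, on the black scale; this point is where the pointer_tip point is when the pointer is exactly on the mark (unit frame x = 55, y = 75, z = 103)
- cassette: blue drying cassette, loose, about 0.34 kg: 60 (x) x 48 (y) mm in the well, 2 mm play all round, 112 mm high; origin under its centre on the well's floor (35 mm above the counter), axes as the unit's. Above the unit's top stand a blue block 26 (x) x 24 (y) mm and, at its +y and -y sides, the catches' orange paddles, up to 147 and 145 mm above the counter
- cassette_grip (a point): grip point of the cassette: on its axis, 90 mm above its underside (25 mm above the unit's top while seated), midway between the two orange paddles. Each paddle is 30 mm wide (x) and reaches from 18 mm below to 20 mm above this point; the outer faces are 58 mm apart in y when free and 42 mm apart when fully squeezed
- catch_left (a joint): inward travel of the orange catch on the cassette's +y side, m, 0 free to 0.008 fully in (stop); spring 2.1 N when free, 4.9 N fully in. A tooth on it sits under the well's lip and clears the lip after about 5 to 7 mm
- catch_right (a joint): the same for the catch on the cassette's -y side
- spare_cassette: grey spare cassette of the same shape, lying on its side on the counter by the unit's -y end, 60 mm high, 112 mm long along its x axis; leave it
- spice_jar: spice jar with green lid, 44 mm diameter, 90 mm high, by the unit's +y end; origin under its centre; leave it
- jam_jar: jam jar, 70 mm diameter, 110 mm high; leave it
- bean_can: blue can, 74 mm diameter, 110 mm high; leave it
- tea_box: crimson tea carton, 70 x 100 x 120 mm high; leave it
- mug: white mug, 80 mm diameter, 90 mm high; leave it
Not all that is in view belongs to the job. What is shaped like the cassette but pink is not meant.

How it is judged:
By the outcome, as a careful person would: the job done as asked, in the order asked, and still so for the second after the job is handed in, while the arm keeps its last pose, push and grip.
It also fails if it takes over 58 s, if anything falls off the work surface, if the arm or the gripper's body presses on something with over 40 N, if the wrist force passes 120 N, or if a joint passes its speed limit or range.

## Working session

There is one attempt and no reset: what is moved stays moved. The work goes in short steps, each a Python script; the robot and the scene stay as the last script left them, time stands still between calls to the robot, and variables do not carry over. Pictures are saved under pics/ and viewed, about 8 in all and at most 12, crops included, and the job is handed in when it is done.

```bash
mkdir -p pics; cat > h.py <<'E'
import numpy as np, cv2
from bench import env, kinematics, monitor, eyes, job
def shot(n,f):
    g=eyes.grab_frame(n); cv2.imwrite('pics/'+f,cv2.cvtColor(g['frame'],cv2.COLOR_RGB2BGR)); np.savez('pics/'+f+'.npz',**{k:g[k] for k in('frame','mtx','view')}); return g
def ray(g,u,v,fish=False):
    K=np.array(g['mtx']);V=np.array(g['view'])
    x=(u-K[0,2])/K[0,0];y=(v-K[1,2])/K[1,1]
    if fish:
        r=np.hypot(x,y); d=np.array([x/r*np.sin(r),y/r*np.sin(r),np.cos(r)]) if r>0 else np.array([0,0,1.])
    else: d=np.array([x,y,1.])
    R=V[:3,:3]; return -R.T@V[:3,3], R.T@d
def onz(g,u,v,z,fish=False):
    o,d=ray(g,u,v,fish); return o+d*(z-o[2])/d[2]
E
python3 - <<'E'
from h import *
for n in('scene','top','wrist'):
    g=shot(n,n+'0.png'); print(n,g['mtx'],-g['view'][:3,:3].T@g['view'][:3,3])
s=monitor.sense();print(s)
E
```

```text
scene [[361.77196872   0.         315.59621295]
 [  0.         361.77196872 199.6541969 ]
 [  0.           0.           1.        ]] [1.05415665 0.44847853 1.14813814]
top [[461.32452702   0.         319.74029688]
 [  0.         461.32452702 197.94649787]
 [  0.           0.           1.        ]] [ 3.11522002e-01 -1.15216002e-03  1.58943120e+00]
wrist [[309.70691629   0.         320.03469596]
 [  0.         309.70691629 200.26874394]
 [  0.           0.           1.        ]] [ 0.1963649  -0.49154004  0.37322271]
{'clock': 0.15, 'joints': array([-1.55238833e+00,  3.13347625e-01,  1.49822675e+00,  3.07453577e-05,
        1.33098664e+00, -2.23415495e-01]), 'qvel': array([-0.00094192,  0.00013518, -0.00054333,  0.00024561, -0.00240425,
       -0.00023296]), 'joint_efforts': array([ 2.44961120e-03, -4.12363422e+01, -2.59799105e+01, -1.73612420e-04,
        3.22708926e-03, -2.04012014e-05]), 'position': array([ 0.12570814, -0.50954726,  0.23086664]), 'ee_rot': array([ 0.4363151 ,  0.55686441, -0.4357706 ,  0.55644869]), 'contact_force': array([ 0.32683548, -0.16315578,  0.08321735]), 'ft_torque': array([-0.00248995, -0.01731966,  0.00215935]), 'finger_gap': 0.9944742881803599}
```

View pics/top0.png

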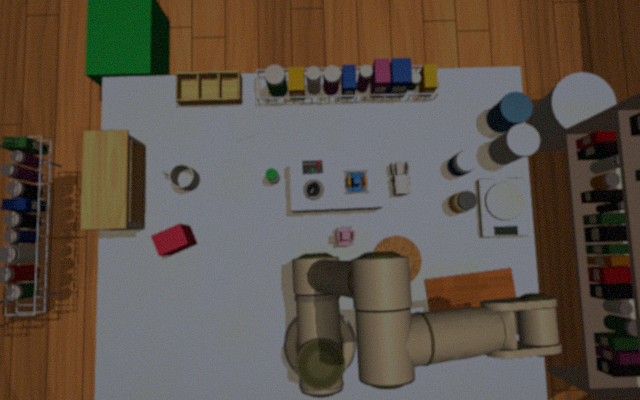

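View pics/scene0.png

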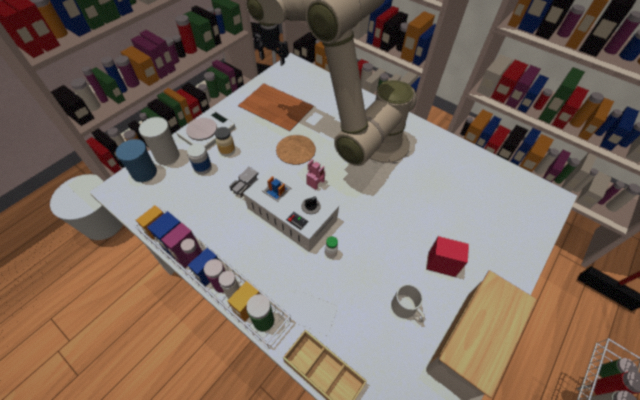

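Top view: the unit is at about (335,187), with the knob at (314,189). Things that could be taken for the cassette: blue block with orange paddles at (355,182), pink look-alike at (344,236), grey spare at (400,178). I choose the blue one at (355,182), which matches scene (277,185), and check it in a crop.

```bash
python3 - <<'E'
from h import *
g=np.load('pics/top0.png.npz'); f=g['frame']
c=f[150:250,280:420]; cv2.imwrite('pics/crop1.png',cv2.cvtColor(cv2.resize(c,None,fx=5,fy=5,interpolation=cv2.INTER_CUBIC),cv2.COLOR_RGB2BGR))
h=cv2.cvtColor(f,cv2.COLOR_RGB2HSV)
def blob(name,lo,hi,z,box=(290,155,385,212)):
    m=cv2.inRange(h,lo,hi); k=np.zeros_like(m); k[box[1]:box[3],box[0]:box[2]]=255; m&=k
    v,u=np.nonzero(m)
    if len(u): print(name,len(u),u.mean(),v.mean(),onz(g,u.mean(),v.mean(),z))
blob('blue',(100,120,50),(125,255,255),.147)
blob('orange',(8,150,120),(20,255,255),.146)
blob('green',(45,80,60),(85,255,255),.103)
blob('red',(0,150,80),(5,255,255),.104)
blob('black',(0,0,0),(180,255,45),.124,(303,178,325,200))
E
```

```text
blue 167 356.0419161676647 181.47305389221557 [ 0.52350377 -0.12967496  0.147     ]
green 12 312.0833333333333 170.16666666666666 [0.57130953 0.00850197 0.103     ]
red 10 322.4 164.9 [ 0.58761303 -0.02566905  0.104     ]
black 112 312.88392857142856 188.95535714285714 [0.50659722 0.00746379 0.124     ]
```

View pics/crop1.png

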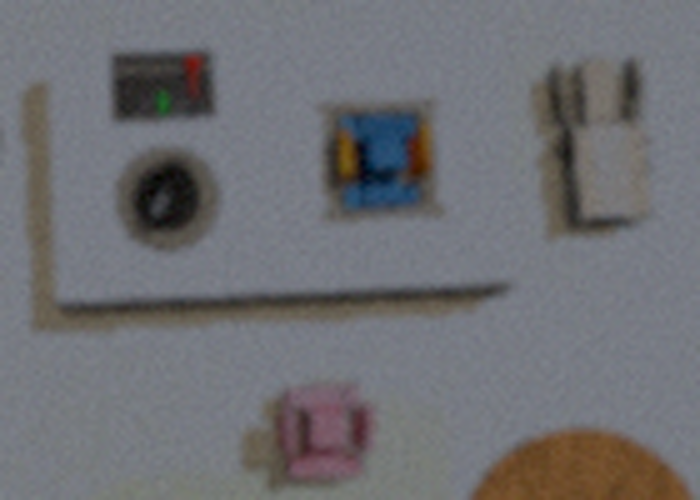

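The crop confirms the blue block with orange paddles, at crop (347,157)/(423,152). Unit yaw is about +2.5°. Next I take a wrist look from above.

```bash
cat >> h.py <<'E'
from scipy.spatial.transform import Rotation as Rn
def down(a):
    "tool x down, jaw axis (tool z) at world heading a"
    z=np.array([np.cos(a),np.sin(a),0]);x=np.array([0,0,-1.]);return Rn.from_matrix(np.c_[x,np.cross(z,x),z]).as_quat()
def fishproj(g,P):
    p=g['view'][:3,:3]@np.asarray(P)+g['view'][:3,3]; r=np.arctan2(np.hypot(p[0],p[1]),p[2]); n=np.hypot(p[0],p[1])
    return g['mtx'][:2,2]+g['mtx'][0,0]*r*p[:2]/n
E
python3 - <<'E'
from h import *
s=monitor.sense();R=Rn.from_quat(s['ee_rot'])
g=np.load('pics/wrist0.png.npz');V=g['view']
off=R.inv().apply(-V[:3,:3].T@V[:3,3]-s['position']);print('camoff tool',off,'cam axis tool',R.inv().apply(V[2,:3]), env.hold_point_z)
for a in (np.pi/2,-np.pi/2):
    print(a,kinematics.ik([.45,-.06,.28],down(a)), Rn.from_quat(down(a)).apply(off))
a=np.pi/2 if abs(kinematics.ik([.45,-.06,.28],down(np.pi/2))[5])<abs(kinematics.ik([.45,-.06,.28],down(-np.pi/2))[5]) else -np.pi/2
o=Rn.from_quat(down(a)).apply(off)
p=np.array([.53,-.06,.40])-o; p[2]=.27
env.reach(p,down(a))
print(monitor.sense()['position'],monitor.sense()['joints'],monitor.sense()['clock'])
shot('wrist','w1.png')
E
```

```text
camoff tool [-0.14233772  0.07294778 -0.00069685] cam axis tool [ 9.57475212e-01 -2.88515127e-01  4.90226694e-04] 0.0187
1.5707963267948966 [-3.91617028e-01  1.20130801e-01  1.61042210e+00 -4.44089210e-16
  1.41103975e+00 -1.96241335e+00] [-0.07294778 -0.00069685  0.14233772]
-1.5707963267948966 [-3.91617028e-01  1.20130801e-01  1.61042210e+00 -4.44089210e-16
  1.41103975e+00  1.17917930e+00] [0.07294778 0.00069685 0.14233772]
[ 0.45704344 -0.06130792  0.26992351] [-3.88226126e-01  1.42747573e-01  1.61059648e+00 -1.31507483e-04
  1.38830984e+00  1.18341760e+00] 2.1667
```

View pics/w1.png

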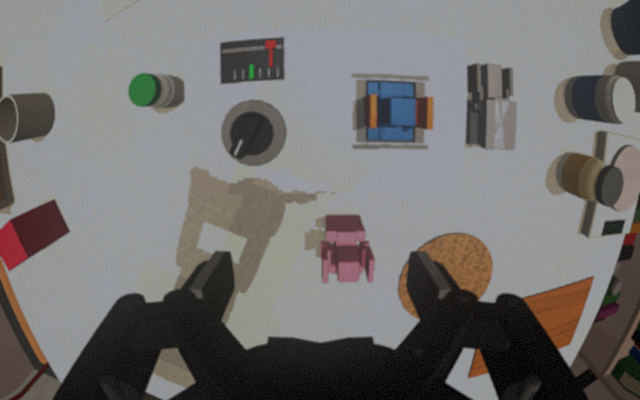

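The wrist view shows the knob disc at (254,132), pointer at (270,50), green mark at (251,72), and paddles at (374,110)/(425,110). Next I measure these and magnify the knob.

```bash
python3 - <<'E'
from h import *
g=np.load('pics/w1.png.npz'); f=g['frame'];h=cv2.cvtColor(f,cv2.COLOR_RGB2HSV)
c=f[30:170,210:320]; cv2.imwrite('pics/crop2.png',cv2.cvtColor(cv2.resize(c,None,fx=4,fy=4,interpolation=cv2.INTER_CUBIC),cv2.COLOR_RGB2BGR))
def blob(name,lo,hi,z,box):
    m=cv2.inRange(h,lo,hi); k=np.zeros_like(m); k[box[1]:box[3],box[0]:box[2]]=255; m&=k
    n,l,st,ce=cv2.connectedComponentsWithStats(m)
    for i in range(1,n):
        if st[i,4]>15: print(name,st[i],ce[i].round(1),onz(g,*ce[i],z,True).round(4))
blob('blue',(98,100,60),(125,255,255),.147,(345,70,440,155))
blob('orange',(5,120,60),(22,255,255),.146,(345,70,440,155))
blob('green',(45,80,60),(85,255,255),.103,(215,30,290,90))
blob('red',(0,130,80),(5,255,255),.104,(215,30,290,90)); blob('red',(172,130,80),(180,255,255),.104,(215,30,290,90))
blob('disc',(0,0,0),(180,90,120),.114,(215,95,292,170))
# well / plate corners
for u,v,z in [(352,76,.1),(427,78,.1),(353,146,.1),(427,147,.1),(220,42,.103),(283,37,.103),(221,82,.103),(284,78,.103)]: print(u,v,onz(g,u,v,z,True).round(4))
E
```

```text
blue [ 367   82   48   59 1951] [394.6 110.7] [ 0.5304 -0.1252  0.147 ]
orange [369  95   8  32 231] [372.8 111. ] [ 0.5294 -0.1062  0.146 ]
orange [426  98   7  31 169] [428.9 113.1] [ 0.5301 -0.1572  0.146 ]
orange [416 107   2  15  16] [416.9 114.4] [ 0.5282 -0.1459  0.146 ]
green [248  64   6  15  75] [251.   71.1] [0.5707 0.0075 0.103 ]
red [265  40  11  26 133] [270.3  49.8] [ 0.5915 -0.0122  0.104 ]
disc [ 221  100   66   66 3330] [253.6 132.3] [0.509  0.0036 0.114 ]
352 76 [ 0.5643 -0.0927  0.1   ]
427 78 [ 0.5669 -0.1709  0.1   ]
353 146 [ 0.4932 -0.0944  0.1   ]
427 147 [ 0.4942 -0.1735  0.1   ]
220 42 [0.6042 0.0403 0.103 ]
283 37 [ 0.6045 -0.0246  0.103 ]
221 82 [0.5616 0.0391 0.103 ]
284 78 [ 0.5621 -0.0256  0.103 ]
```

View pics/crop2.png

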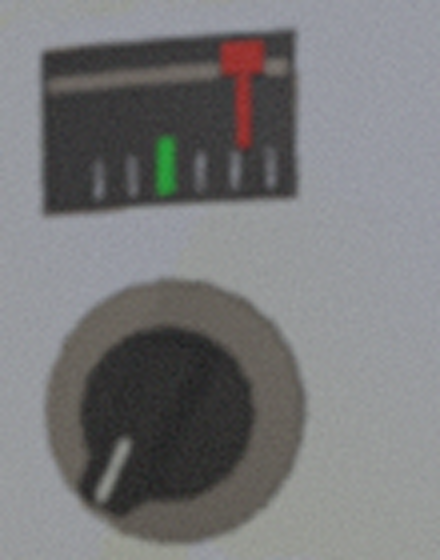

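The black knob's bar points at a heading of about -0.45 rad (θ≈0.47), and the pointer's offset from the mark agrees (θ≈0.5). Unit yaw is about 0.02, the knob axis about (0.508, 0.006), and the cassette axis about (0.530, -0.1315). I grip the knob.

```bash
python3 - <<'E'
from h import *
k=np.array([.508,.006]); a=-.45+np.pi/2
print(kinematics.ik([*k,.2],down(a)))
env.reach([*k,.21],down(a))
env.movel([*k,.120],velocity=.1,guard=15)
s=monitor.sense();print(s['position'],s['contact_force'],s['clock'])
env.close_gripper(20); s=monitor.sense();print(s['contact_force'],s['ft_torque'],s['finger_gap'],s['joints'])
shot('wrist','w2.png')
E
```

```text
[-2.19158671e-01  3.02596714e-01  1.59615390e+00 -4.44089210e-16
  1.24284204e+00 -1.33995500e+00]
[0.50835109 0.0059243  0.1205851 ] [ 0.5559756   0.69752502 -0.07743741] 5.425
[1.3876063  4.23112417 1.54056668] [ 0.75100601 -0.14414879 -0.0703811 ] 0.16030594845643853 [-2.18418309e-01  3.94547974e-01  1.69496757e+00  1.56700102e-03
  1.05159617e+00 -1.33995528e+00]
```

View pics/w2.png

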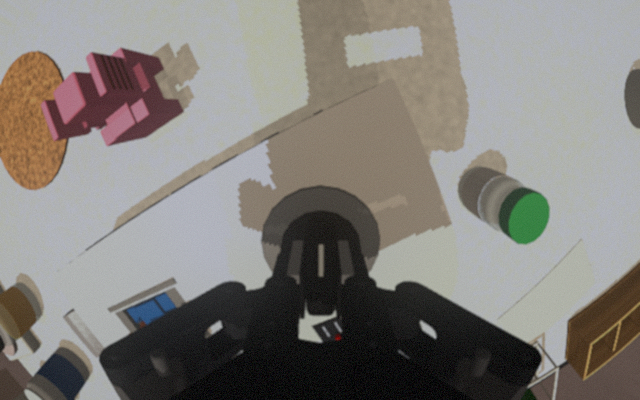

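The bar is gripped and centred (gap 13.6 mm, bar line at (320,258)). I turn it clockwise with joint 6.

```bash
python3 - <<'E'
from h import *
env.close_gripper(40)
q0=monitor.sense()['joints'].copy()
for d in np.linspace(0,1.73,5)[1:]:
    q=q0.copy(); q[5]+=d; env.set_joints(q)
    s=monitor.sense();print(s['joints'][5],s['contact_force'].round(1),s['ft_torque'].round(2),s['finger_gap'],s['clock'])
shot('wrist','w3.png');g=shot('top','t3.png')
f=g['frame'];cv2.imwrite('pics/w3t3.png',np.vstack([cv2.resize(cv2.imread('pics/w3.png'),(640,400)),cv2.resize(cv2.imread('pics/t3.png')[150:215,285:389],(320,200),interpolation=cv2.INTER_CUBIC).repeat(2,1)[:,:640]]))
E
```

```text
-0.9106702774748883 [ 2.   2.9 -0. ] [ 0.41 -0.14  0.  ] 0.15470838004709864 6.8333
-0.4795893102408977 [ 2.8  4.5 -0.3] [ 0.69 -0.37 -0.04] 0.1513931756637581 7.325
-0.047085692927022874 [ 3.8  4.8 -1.9] [ 0.8  -0.53 -0.02] 0.15404300266258736 7.8167
0.38539430189253343 [ 5.7  4.4 -2.1] [ 0.74 -0.72 -0.07] 0.1563032022869846 8.3083
```

View pics/w3t3.png

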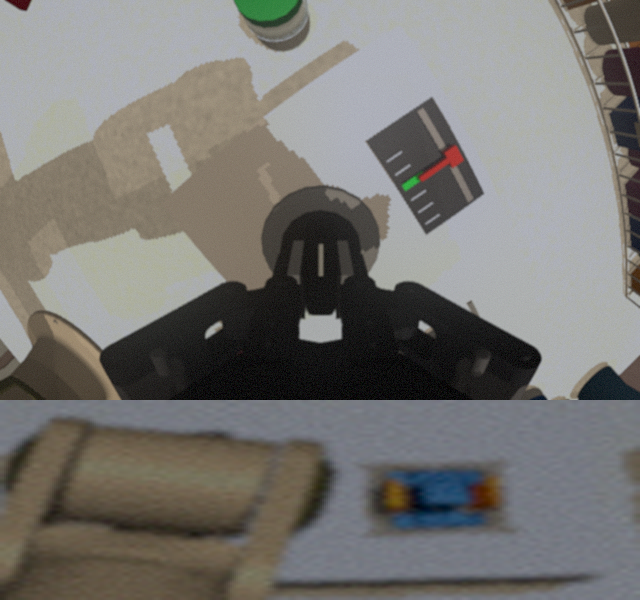

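The wrist view shows the red pointer (452,156) in line with the green mark (411,184). I measure the residual.

```bash
python3 - <<'E'
from h import *
g=np.load('pics/w3.png.npz'); f=g['frame'];h=cv2.cvtColor(f,cv2.COLOR_RGB2HSV)
b=np.zeros(f.shape[:2],np.uint8); b[95:235,365:485]=255
G=cv2.inRange(h,(45,80,60),(85,255,255))&b; R=(cv2.inRange(h,(0,130,80),(5,255,255))|cv2.inRange(h,(172,130,80),(180,255,255)))&b
pts=lambda m,z:np.array([onz(g,u,v,z,True)[:2] for v,u in zip(*np.nonzero(m))])
g_=pts(G,.1025);r=pts(R,.104)
D=cv2.inRange(h,(0,0,0),(180,80,110))&b
D=cv2.morphologyEx(D|G|R,cv2.MORPH_CLOSE,np.ones((5,5)))
c=max(cv2.findContours(D,0,2)[0],key=cv2.contourArea)
P=np.array([onz(g,*p,.102,True)[:2] for p in c[:,0]]).astype(np.float32)
rect=cv2.minAreaRect(P*1000);print('plate',rect)
print('green',g_.mean(0),len(g_),'red',r.mean(0),len(r))
for yaw in(0,.01,.02,.03):
    n=np.array([-np.sin(yaw),np.cos(yaw)]); print(yaw,'pointer-mark mm',1e3*(r.mean(0)-g_.mean(0))@n, 1e3*(r[r[:,0]<r[:,0].min()+.012].mean(0)-g_.mean(0))@n)
E
```

```text
plate ((582.9227905273438, 8.776779174804688), (43.58168411254883, 65.23176574707031), 0.9285538792610168)
green [0.5693986  0.00845714] 173 red [0.59132173 0.00776176] 485
0 pointer-mark mm -0.6953748021753039 -0.7619944987876434
0.01 pointer-mark mm -0.9145676357928123 -0.8733330510096767
0.02 pointer-mark mm -1.1336690134088787 -0.9845842706543841
0.03 pointer-mark mm -1.352657025068325 -1.0957370326925102
```

```bash
cat > chk.py <<'E'
from h import *
def check(name):
    g=shot('wrist',name); f=g['frame'];h=cv2.cvtColor(f,cv2.COLOR_RGB2HSV)
    G=cv2.inRange(h,(45,80,60),(85,255,255)); R=cv2.inRange(h,(0,130,80),(5,255,255))|cv2.inRange(h,(172,130,80),(180,255,255))
    pts=lambda m,z:np.array([p for p in (onz(g,u,v,z,True)[:2] for v,u in zip(*np.nonzero(m))) if .54<p[0]<.61 and -.03<p[1]<.045])
    for zr in(.103,.105):
        g_=pts(G,.1025);r=pts(R,zr);t=r[r[:,0]<r[:,0].min()+.012]
        n=np.array([-np.sin(.016),np.cos(.016)]); print(zr,'green',g_.mean(0),len(g_),'red',r.mean(0),len(r),'stem',t.mean(0),'mm',1e3*(r.mean(0)-g_.mean(0))@n,1e3*(t.mean(0)-g_.mean(0))@n)
    print('cam',-g['view'][:3,:3].T@g['view'][:3,3])
    c=cv2.imread('pics/'+name); u,v=fishproj(g,[.583,.008,.103]).astype(int); u=max(u,60);v=max(v,50)
    cv2.imwrite('pics/c_'+name,cv2.resize(c[v-50:v+50,u-60:u+60],None,fx=5,fy=5,interpolation=cv2.INTER_CUBIC))
E
python3 - <<'E'
from chk import *
env.release(); p=monitor.sense()['position']
env.movel([p[0],p[1],.2],velocity=.12)
env.reach([.505,.008,.2],down(-np.pi/2+.016)); env.hold(.2)
check('w4.png'); print(monitor.sense()['clock'])
E
```

```text
0.103 green [0.56856083 0.00792614] 91 red [0.59186605 0.00821866] 228 stem [0.58140514 0.00794342] mm -0.08038222196270084 -0.18821782760020397
0.105 green [0.56856083 0.00792614] 91 red [0.59174839 0.00823209] 228 stem [0.58137491 0.00795915] mm -0.06507585065943194 -0.17201018132404136
cam [0.57778853 0.00982501 0.34229568]
11.075
```

View pics/c_w4.png

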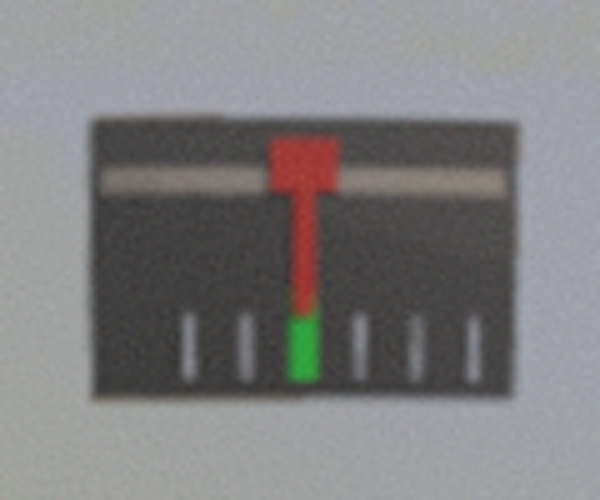

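The pointer is on the mark to about 0.1 mm, with red collinear over green at crop (303,300). Now I centre over the cassette and measure it.

```bash
python3 - <<'E'
from h import *
env.reach([.530,-.1325,.2],down(-np.pi/2+.016)); env.hold(.2)
g=shot('wrist','w5.png'); f=g['frame'];h=cv2.cvtColor(f,cv2.COLOR_RGB2HSV)
for nm,lo,hi in(('orange',(5,120,60),(22,255,255)),('blue',(98,100,60),(125,255,255))):
    n,l,st,ce=cv2.connectedComponentsWithStats(cv2.inRange(h,lo,hi))
    for i in range(1,n):
        P=onz(g,*ce[i],.146,True)
        if st[i,4]>25 and np.hypot(P[0]-.53,P[1]+.13)<.06: print(nm,st[i],P.round(4))
print(monitor.sense()['joints'],monitor.sense()['clock'])
E
```

```text
orange [280 182  20  57 756] [ 0.5374 -0.11    0.146 ]
orange [346 189   8  32 195] [ 0.5409 -0.1503  0.146 ]
orange [355 196  10  42 324] [ 0.533  -0.1579  0.146 ]
blue [ 294  164   58   23 1093] [ 0.5618 -0.1319  0.146 ]
blue [ 295  200   54   36 1374] [ 0.5309 -0.1322  0.146 ]
[-4.57890049e-01  3.84188994e-01  1.48117646e+00  9.34959539e-05
  1.27603127e+00  1.09540951e+00] 11.95
```

View pics/w5.png

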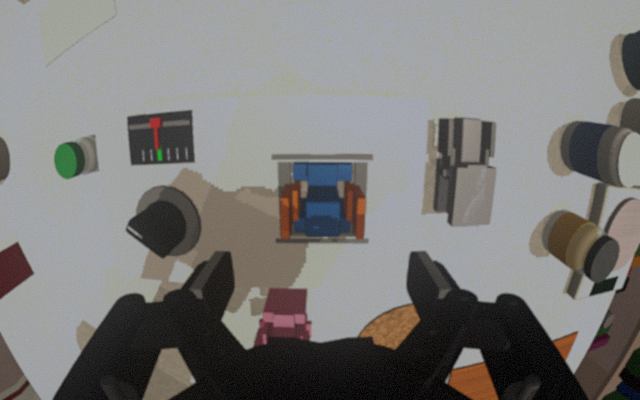

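The cassette is centred between the fingers: paddles at (285,210) and (358,215), midpoint y -0.132. I descend and squeeze.

```bash
python3 - <<'E'
from h import *
c=[.530,-.1323]
print(env.movel([*c,.103],velocity=.08,guard=15))
s=monitor.sense();print(s['position'],s['contact_force'].round(1))
env.close_gripper(40); env.hold(.3)
s=monitor.sense();print(s['finger_gap'],s['finger_gap']*85,s['contact_force'].round(1),s['ft_torque'].round(2),s['clock'])
shot('wrist','w6.png')
E
```

```text
False
[ 0.53024653 -0.13240199  0.10347565] [-0.2  0.1 -0.4]
0.4432601148708786 37.67710976402468 [-2.1 -2.4 10.9] [-0.08  0.46  0.05] 14.125
```

View pics/w6.png

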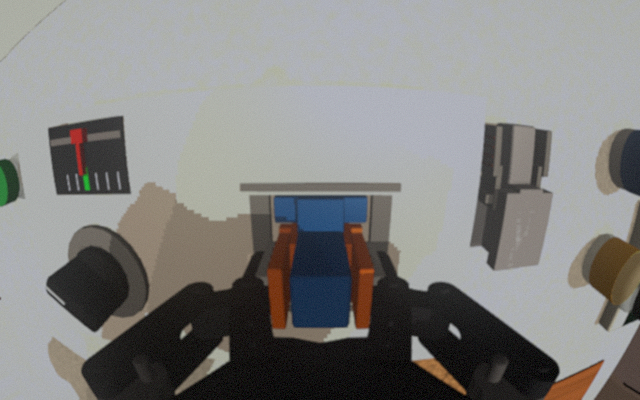

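Both paddles look fully in: outer spacing is about 100 px against a 56 px block, which gives about 43 mm. I lift slowly with a guard.

```bash
python3 - <<'E'
from h import *
env.close_gripper(60); env.hold(.2)
s=monitor.sense();print(s['finger_gap'],s['contact_force'].round(1))
x,y,z=s['position']
r=env.movel([x,y,z+.012],velocity=.03,guard=25)
s=monitor.sense();print(r,s['position'],s['finger_gap'],s['contact_force'].round(1),s['ft_torque'].round(2))
if not r:
    r=env.movel([x,y,z+.125],velocity=.06,guard=25); env.hold(.4)
    s=monitor.sense();print(r,s['position'],s['finger_gap'],s['contact_force'].round(1),s['clock'])
a=cv2.resize(cv2.imread(shot('wrist','w7.png') and 'pics/w7.png'),(560,350)); shot('scene','s7.png')
b=cv2.resize(cv2.imread('pics/s7.png')[110:260,180:420],(400,250),interpolation=cv2.INTER_CUBIC)
b=cv2.copyMakeBorder(b,0,0,0,160,cv2.BORDER_CONSTANT); cv2.imwrite('pics/f7.png',np.vstack([a,b]))
E
```

```text
0.424998889513863 [-4.  -1.  14.4]
False [ 0.5305182  -0.13287747  0.11669083] 0.4203443658733773 [ 0.3 -0.4 -3.6] [ 0.03 -0.02  0.04]
False [ 0.5306507  -0.13298188  0.2299167 ] 0.42108510174180397 [ 0.2  0.4 -3.8] 17.6417
```

View pics/f7.png

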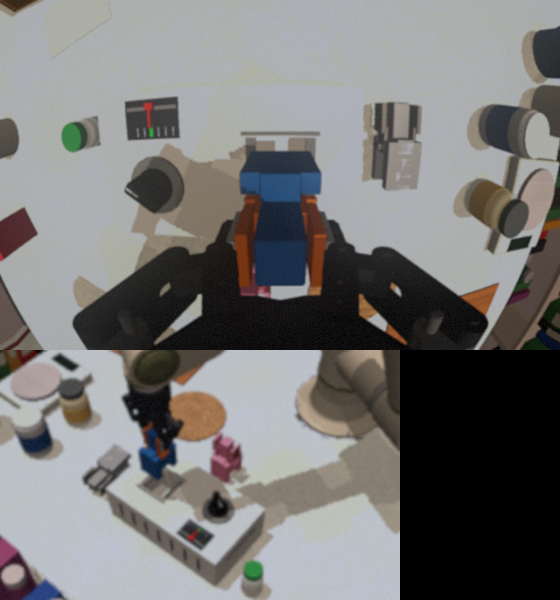

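The cassette hangs squeezed (paddle to block ratio still gives about 43 mm). The load is 3.8 N, and its underside is about 6 cm above the unit. The pointer is still on the green mark at (149,105)–(151,132), and the spare and jars are unmoved.

```bash
python3 - <<'E'
from h import *
env.hold(.5); s=monitor.sense(); print(s['finger_gap'],s['contact_force'].round(1),abs(s['qvel']).max(),s['clock']); job.hand_in()
E
```

```text
0.4199649473811903 [-0.3  0.  -3.8] 0.003107540023525514 18.2417
the job is handed in; nothing more can be done
```

The job is done and handed in at about 18 s. The arm finished holding the blue cassette squeezed and still above its well.

- **Knob:** I turned it about 1.73 rad clockwise. An overhead wrist view put the pointer 0.1–0.2 mm from the green mark, and it still looked on the mark after the lift. An earlier slanted view had suggested it was 1 mm short. I trusted the overhead view instead.
- **Cassette:** I squeezed both catches at 60 N and lifted straight up about 126 mm, so its underside is about 6 cm above the unit. At hand-in the load was 3.8 N (expected about 3.3 N), the grip opening was steady and the arm was still.
- **Catches fully in:** The picture put the paddles about 43 mm apart (42 mm is fully in). The gripper's own reading was lower, about 36–38 mm if read linearly, and it closed a little more between 40 N and 60 N. I put that down to the gripper's linkage and pads.
- **Not measured:** I judged by eye in the last pictures that the cassette is upright and that the spare cassette and the groceries near the unit are where they stood.

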